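# Turn an unlatched board case over on its inspection rest

### The arm

A 7-joint arm with a two-finger parallel gripper is mounted at the origin on the work surface. World frame = base frame: x ahead of the robot, y to its left, z up, the work surface at z = 0. Lengths are in m, angles in rad, forces in N, time in s.
With the tool pointing down it reaches from about 0.35 to 0.9 m from the base axis. Payload 8.1 kg.
Tool frame: the origin (TCP) lies between the finger pads; the fingertips stand 25 mm ahead of it and the grasp point (between the pads) lies 6 mm ahead of it (r.nose_length is the y of the fingertips in the tool frame, in m); y points along the fingers, z is the direction in which the jaws open and shut, and the axes are right-handed (so a half turn about y gives the same grasp; the last joint's range is limited). The gripper opens to 92 mm and grips with 3 to 60 N. Pads are 19 mm wide; open, the fingers measure 130 mm over their backs; the gripper's body (75 mm by 190 mm) begins 47 mm behind the grasp point.
Start: joints at [1.218, 0.434, 0.025, 1.573, -0.012, 1.134, -0.075], TCP at [0.154, -0.606, 0.252] pointing down, gripper open.
Joint ranges: [-2.62, 2.62], [-0.44, 2.09], [-1.27, 1.32], [0.08, 2.57], [-1.32, 4.46], [0.12, 2], [-2.74, 2.74]. Speed limits (rad/s): [2.22, 2.22, 3.01, 3.01, 3.14, 3.14, 3.14].

### API

Orientations are given as a unit quaternion [x, y, z, w].
In Python, from plant import r, cams, spotter gives the robot as it stands.
- The arm moves only by the tool send_rows, never from a script. Its argument "moves" is a list that holds one entry, the list of rows, each a list of 6 numbers: the shift along the world's x, y, z in m, then the turn, a rotation vector about the world's x, y, z in rad. A call has 1 to 5 rows; each row shifts and turns the commanded pose from where the row before left it; what a row does not reach is not made up. A row lasts 1/8 s, in which the tool goes at most 62.5 mm and 10.7 degrees, less where a joint would pass 70% of its speed; a pose out of reach is approached as far as the arm can. A call is refused whole if a number of a shift passes 0.0625 or a number of a turn 0.188, either way. A call with a gripper value outside its range is refused whole. "grip" is the opening, from 0 (shut) to 1 (fully open), set as the call begins (left out, the last holds). The fingers move at their own pace and stop on an object; "force" is the grip in N (left out, the last holds). Time passes only in rows, so rows that do not move let the fingers close. It gives the time, the measured TCP pose, the force and the opening at its end, in the units of the state.
- r.observe(): the state, without advancing time (a new reading comes with each control period).
- cams.read_camera(name): name is "scene" or "top" or "wrist"; returns the picture (480x640x3 uint8, red, green, blue); there is no depth.
- cams.camera_info(name): a dict with "camera_matrix" (3x3 intrinsics, pixels), "origin" and "orientation" of the camera in the world; the wrist camera has in their place "T_tool_cam" (4x4, takes a point from camera to tool coordinates, whose origin is the TCP and whose axes are the tool frame's). Camera axes: x right, y up, looking along -z (the intrinsics and any distortion apply to the point x, -y, -z); pixel columns grow to the right and rows downward; lengths in m; the calibration is good to about 2 mm. The wrist camera is an equidistant fisheye: a pixel r from the principal point sees the ray r / f radians off the axis. A picture is of the moment at which its call begins: read the wrist's pose just before it. camera_info takes no time and is no camera call.
- r.sign_off(): hands the job in, once; it reports no verdict.
Trained networks look in the newest picture that a camera, given by its name, has taken for a name from the list of things; names that differ only in an ending like _2 or _b are one class to them, and where a whole thing is asked for, a point or a joint stands for the part that bears it (a point fixed in the world has none). Each returns a list of dicts, best first, with "p" (0 to 1); they miss things now and then, are a little off and sometimes report something else, mostly with a low value. They report only what shows in the picture. A call takes as long as a camera call.
- spotter.masks_of(target, camera): "pixels" (480x640 bool, what is visible of it) and "point" ([column, row] in pixels, amid what is visible of it).
- spotter.pinpoint(target, camera): "point" ([column, row] in pixels: a listed point, or the origin of a listed thing).
The state is a dict: "t": time; "qpos": joint angles; "joint_velocities": joint speeds; "joint_torque": joint torques, N m; "position": TCP position; "ee_rot": TCP orientation; "force": force on the tool from outside, world axes, zero at the start; "wrist_torque": the same for the moment, N m; "grip_width": finger opening in m.
Only numpy, scipy, OpenCV 4.12 (cv2) and the standard library are available. Lean on these libraries where they do the work, as an engineer would, in place of code of your own. Each camera call takes 0.05 s, during which the arm holds its last target.

### The job

The solder side of the circuit board in the blue-lidded case must be inspected next: its lid is only laid on, so pinch lid and base together, lift the case off its sloping rest, turn it upside down and lean it back on the same rest, squarely and down on the ledge, with the blue lid now underneath and the white base facing up. Lid and base must stay closed on each other all the while, and the yellow-lidded case stays where it is.

Things in the scene. Friction and masses are not known exactly. Their poses are not given: they have to be found in the camera images.
- blue_lid_center (a point): Centre of the blue-framed lid (18 mm thick) of the case to turn. Closed case: flat box 100 x 90 x 36 mm, 0.25 kg, rigid clear windows, green circuit board inside. No latch: a tongue on the base reaches 6 mm into the lid with 2 mm play. Axes: x (100 mm) down the slope of the rest, y (90 mm) across it, z (thickness) from base to lid, at the start 35 degrees above level.
- blue_base_center (a point): Centre of the white base (18 mm thick) of the same case, 18 mm from the lid's centre along the thickness; same axes as the lid. The middle of the closed case is half-way between the two centres. The windows can take a pinch of 25 N across lid and base.
- blue_rest_seat (a point): On the fixed easel: where the closed case's middle is when seated, either way up, 91 mm over the table. x level, the way the slope faces (40 to 75 degrees right of ahead), z up. Two prongs 14 mm wide, 56 mm apart, lean back 35 degrees, along (-0.574,0,0.819) here, behind the case's lower 60 mm; finger room between and above. A ledge square to them, 44 mm deep, carries the lower edge.
- yellow_base_center (a point): Centre of the white base of another case of the same size, with a yellow lid, on a rest of the same kind beside the blue one (either side). Not to be disturbed.

How it is judged:
On the way:
1. the case, closed, is lifted clear of its rest between the fingers (distance between blue_base_center and blue_rest_seat above 0.04 m and distance between blue_lid_center and blue_base_center below 0.026 m and contact force between the fingers and blue_lid above 0.5 N and contact force between the fingers and blue_base above 0.5 N), for 0.2 s.
At the end, for the whole second after the job is handed in: The blue case leans on its own rest with the lid underneath: lid and base both turned over (z axes over 115 degrees from up; 125 if seated), closed (centres within 24 mm), both centres within 22 mm of the seat point (9 if seated), square to the rest within 12 degrees, at rest (angle between each of blue_lid_center, blue_base_center's own z axis and vertical above 2 rad and distance between blue_lid_center and blue_base_center below 0.024 m and distance between each of blue_base_center, blue_lid_center and blue_rest_seat below 0.022 m and angle between the y axis of blue_base_center and the y axis of blue_rest_seat, either way round below 0.21 rad and linear speed of each of blue_lid, blue_base below 0.02 m/s); the robot touches nothing.
It fails at once if lid and base of the blue case come apart (distance between blue_lid_center and blue_base_center above 0.03 m).
It fails at once if the yellow case is disturbed (distance of yellow_base_center from where it was at the start of the episode above 0.015 m).
It also fails if it takes over 45 s, if anything falls off the work surface, if the arm or the gripper's body presses on something with over 40 N, if the wrist force passes 120 N, or if a joint passes its speed limit or range.

## Working session

There is one attempt and no reset: what is moved stays moved. The work goes in short steps, Python scripts to look and compute and a tool call to move; the robot and the scene stay as the last step left them, time stands still between calls to the robot, and variables do not carry over. Pictures are saved under pics/ and viewed, and the job is handed in when it is done.

Besides the shell and the picture viewer there is one more tool, called after "Call:" as name([rows], argument=value, ...), one row to a line, values as JSON. send_rows: Moves the arm, as the interface text tells. Its arguments: {"type":"object","properties":{"moves":{"type":"array","items":{"type":"array","items":{"type":"array","items":{"type":"number"}}}},"grip":{"type":"number"},"force":{"type":"number"}},"required":["moves"]}

```bash
ls; mkdir -p pics; python3 - <<'E'
from plant import r,cams,spotter
import cv2,numpy as np
np.set_printoptions(precision=4,suppress=True)
s=r.observe(); print(s)
for n in ["scene","top","wrist"]:
    im=cams.read_camera(n); cv2.imwrite(f"pics/{n}0.png",im[:,:,::-1]); print(n,cams.camera_info(n))
    for t in ["blue_lid_center","blue_base_center","blue_rest_seat","yellow_base_center"]:
        print(t,[(d["point"],round(d["p"],2)) for d in spotter.pinpoint(t,n)])
print(r.observe()["t"])
E
```

```text
pics
{'t': 0.0, 'qpos': array([ 1.2184,  0.4352,  0.025 ,  1.5741, -0.0116,  1.134 , -0.0751]), 'joint_velocities': array([ 0.001 ,  0.0005, -0.0005, -0.0005, -0.0006, -0.0009, -0.0004]), 'joint_torque': array([  0.0004, -66.7859,   0.9856, -31.4461,  -0.0605,   0.0429,
         0.0002]), 'position': array([ 0.1543, -0.6052,  0.2509]), 'ee_rot': array([-0.0882,  0.7021, -0.7011,  0.0879]), 'force': array([0.4805, 0.3246, 0.1547]), 'wrist_torque': array([-0.0117, -0.0272,  0.0203]), 'grip_width': 0.0919494646562182}
scene {'camera_matrix': array([[484.9444,   0.    , 319.4804],
       [  0.    , 484.9444, 240.8733],
       [  0.    ,   0.    ,   1.    ]]), 'origin': array([0.8262, 0.3029, 0.7675]), 'orientation': array([0.0712, 0.2532, 0.9205, 0.289 ])}
blue_lid_center [([389.2, 333.0], 0.77)]
blue_base_center []
blue_rest_seat []
yellow_base_center []
top {'camera_matrix': array([[444.3137,   0.    , 317.2457],
       [  0.    , 444.3137, 247.5472],
       [  0.    ,   0.    ,   1.    ]]), 'origin': array([0.5554, 0.0149, 0.7913]), 'orientation': array([ 0.0087, -0.0375, -0.6998,  0.7134])}
blue_lid_center [([209.4, 239.9], 0.61)]
blue_base_center []
blue_rest_seat []
yellow_base_center []
wrist {'camera_matrix': array([[371.6483,   0.    , 314.9517],
       [  0.    , 371.6483, 239.7951],
       [  0.    ,   0.    ,   1.    ]]), 'T_tool_cam': array([[ 0.0002, -0.9692, -0.2463, -0.0662],
       [ 0.0008,  0.2463, -0.9692, -0.1331],
       [ 1.    , -0.    ,  0.0008,  0.0002],
       [ 0.    ,  0.    ,  0.    ,  1.    ]])}
blue_lid_center []
blue_base_center []
blue_rest_seat []
yellow_base_center []
0.75
```

View pics/scene0.png

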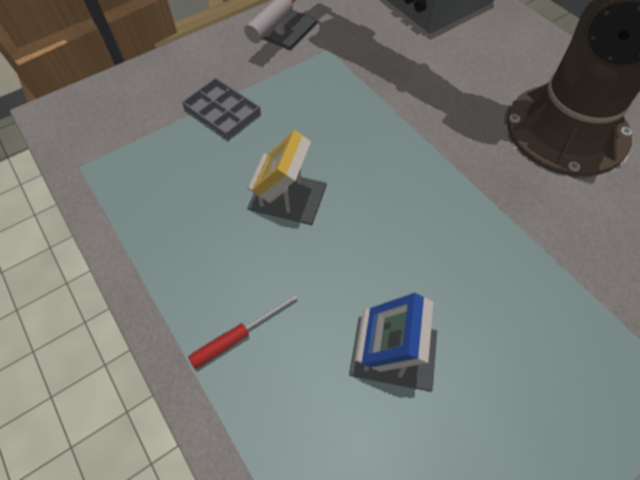

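View pics/top0.png

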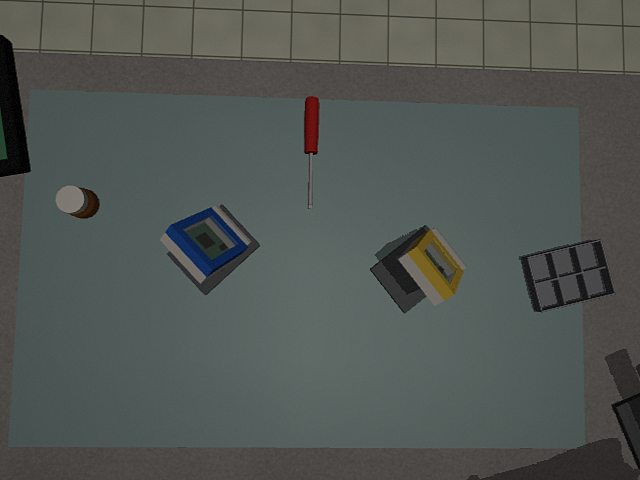

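View pics/wrist0.png

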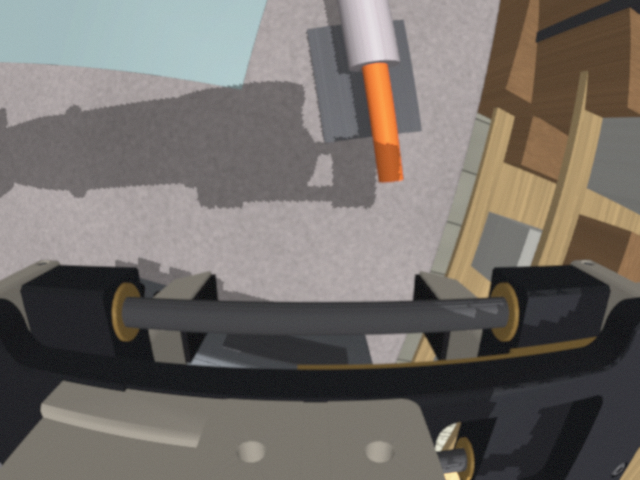

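```bash
python3 - <<'E'
from plant import r,cams,spotter
import cv2,numpy as np
from scipy.spatial.transform import Rotation as R
print([d for d in dir(r) if d[0]!='_'], r.nose_length)
s=r.observe(); print(R.from_quat(s["ee_rot"]).as_matrix().round(3)) # columns: tool x,y,z
for n in ["scene","top"]:
    im=cv2.imread(f"pics/{n}0.png")
    c=(390,335) if n=="scene" else (210,247)
    h=70
    cr=im[c[1]-h+0:c[1]+h,c[0]-h:c[0]+h]
    cv2.imwrite(f"pics/{n}0z.png",cv2.resize(cr,(590,590),interpolation=cv2.INTER_CUBIC))
E
```

```text
['PlanningError', 'nose_length', 'observe', 'sign_off'] 0.025
[[-0.969 -0.     0.247]
 [-0.247 -0.    -0.969]
 [ 0.    -1.     0.   ]]
```

View pics/scene0z.png

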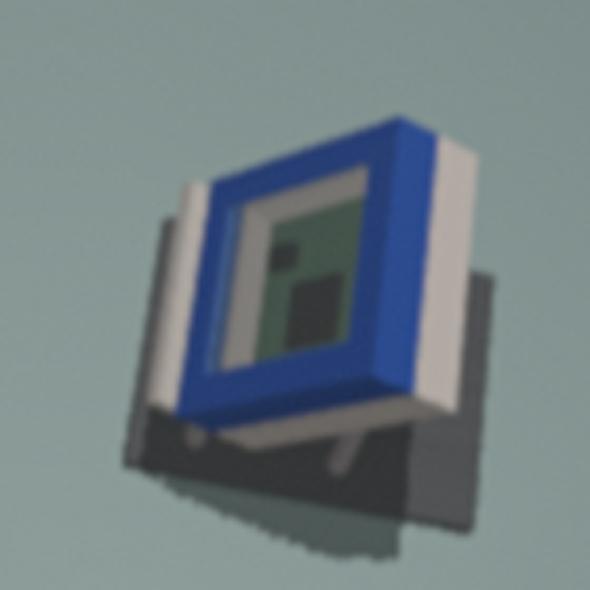

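View pics/top0z.png

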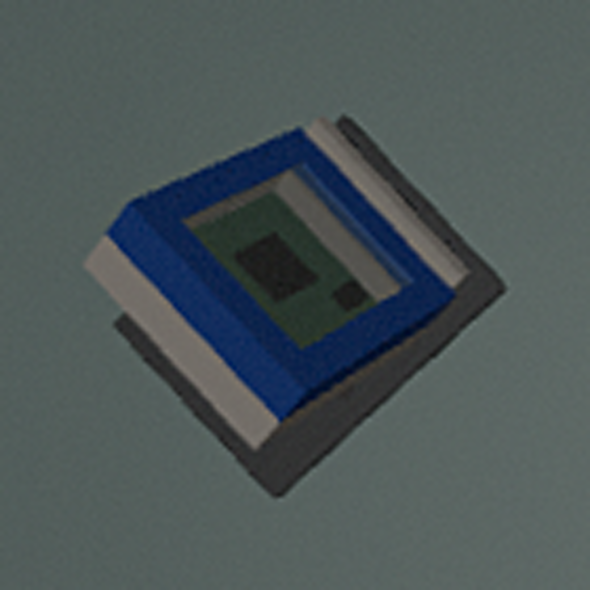

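```bash
cat > h.py <<'E'
import cv2,numpy as np
from scipy.spatial.transform import Rotation as R
from scipy.optimize import least_squares,minimize
def proj(info,P):
    Rc=R.from_quat(info["orientation"]).as_matrix()
    q=(np.atleast_2d(P)-info["origin"])@Rc
    K=info["camera_matrix"]
    return np.c_[K[0,0]*q[:,0]/-q[:,2]+K[0,2], -K[1,1]*q[:,1]/-q[:,2]+K[1,2]]
def axes(a):  # a: angle right of ahead. returns f(level facing), y, up
    f=np.array([np.cos(a),-np.sin(a),0]); u=np.array([0,0,1.]); return f,np.cross(u,f),u
def caseR(a):
    f,y,u=axes(a); s,c=np.sin(np.deg2rad(35)),np.cos(np.deg2rad(35))
    x=s*f-c*u; z=c*f+s*u
    return np.c_[x,y,z]
def box(lo,hi):
    return np.array([[x,y,z] for x in (lo[0],hi[0]) for y in (lo[1],hi[1]) for z in (lo[2],hi[2])])
LID=box((-.05,-.045,0),(.05,.045,.018))
E
cat > fit.py <<'E'
from h import *
from plant import cams
masks={}
for n,c in (("scene",(390,335)),("top",(210,247))):
    im=cv2.imread(f"pics/{n}0.png"); hsv=cv2.cvtColor(im,cv2.COLOR_BGR2HSV)
    m=((hsv[...,0]>105)&(hsv[...,0]<130)&(hsv[...,1]>130)).astype(np.uint8)
    k=np.zeros_like(m); k[c[1]-60:c[1]+60,c[0]-60:c[0]+60]=1; m*=k
    m=cv2.morphologyEx(m,cv2.MORPH_OPEN,np.ones((2,2)))
    pts=cv2.findNonZero(m); hull=cv2.convexHull(pts)[:,0]
    masks[n]=hull.astype(float); print(n,m.sum(),cv2.contourArea(hull.astype(np.int32)))
infos={n:cams.camera_info(n) for n in masks}
def res(p,ns=("scene","top")):
    out=[]
    Rm=caseR(p[3])
    for n in ns:
        q=proj(infos[n],p[:3]+LID@Rm.T)
        # support functions in 72 directions
        th=np.linspace(0,2*np.pi,72,endpoint=False); d=np.c_[np.cos(th),np.sin(th)]
        out.append((q@d.T).max(0)-0.5-((masks[n]@d.T).max(0)) )
    return np.concatenate(out)
# seed by back-projection
for ns in (("scene","top"),("top",),("scene",)):
  for a0 in (45,58,70):
    f=least_squares(res,[.57,.25,.091,np.deg2rad(a0)],kwargs=dict(ns=ns),loss="soft_l1")
    g=least_squares(lambda p:res([p[0],p[1],.091,p[2]],ns),[.57,.25,np.deg2rad(a0)],loss="soft_l1")
    print(ns,f.x[:3].round(4),np.rad2deg(f.x[3]).round(2),round(f.cost,2),'| z fixed',g.x[:2].round(4),np.rad2deg(g.x[2]).round(2),round(g.cost,2))
E
python3 fit.py
```

```text
scene 1962 3262.0
top 1911 3027.0
('scene', 'top') [0.6034 0.1615 0.0841] 46.25 24.9 | z fixed [0.6042 0.1612] 45.63 67.05
('scene', 'top') [0.6034 0.1615 0.0841] 46.25 24.9 | z fixed [0.6042 0.1612] 45.63 67.05
('scene', 'top') [0.6034 0.1615 0.0841] 46.25 24.9 | z fixed [0.6042 0.1612] 45.63 67.05
('top',) [0.604  0.1617 0.0829] 45.85 4.71 | z fixed [0.6034 0.16  ] 45.68 9.66
('top',) [0.604  0.1617 0.0829] 45.85 4.71 | z fixed [0.6034 0.16  ] 45.68 9.66
('top',) [0.604  0.1617 0.0829] 45.85 4.71 | z fixed [0.6034 0.16  ] 45.68 9.66
('scene',) [0.5992 0.1593 0.0728] 46.11 6.4 | z fixed [0.6052 0.1631] 47.27 30.47
('scene',) [0.5992 0.1593 0.0728] 46.11 6.4 | z fixed [0.6052 0.1631] 47.27 30.47
('scene',) [0.5992 0.1593 0.0728] 46.11 6.4 | z fixed [0.6052 0.1631] 47.27 30.47
```

```bash
cat > ov.py <<'E'
from h import *
from plant import cams
import sys
def overlay(n,src,dst,p,c,h=70,flip=False,sets=((LID,(0,255,255)),(box((-.05,-.045,-.018),(.05,.045,0)),(0,255,0)))):
    info=cams.camera_info(n); im=cv2.imread(src)[c[1]-h:c[1]+h,c[0]-h:c[0]+h]
    s=590/(2*h); im=cv2.resize(im,(590,590),interpolation=cv2.INTER_CUBIC)
    Rm=caseR(p[3])
    if flip: Rm=Rm@np.diag([1,-1,-1])
    for B,col in sets:
        q=((proj(info,np.array(p[:3])+B@Rm.T)-np.array(c)+h+0.5)*s).astype(int)
        for i in range(8):
            for j in (1,2,4):
                if not i&j: cv2.line(im,tuple(map(int,q[i])),tuple(map(int,q[i|j])),col,1)
    cv2.imwrite(dst,im)
if __name__=="__main__":
    p=[.6042,.1612,.091,np.deg2rad(45.9)]
    overlay("scene","pics/scene0.png","pics/ov_s.png",p,(390,335)); overlay("top","pics/top0.png","pics/ov_t.png",p,(210,247))
E
python3 ov.py
```

```text
(no output)
```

View pics/ov_s.png

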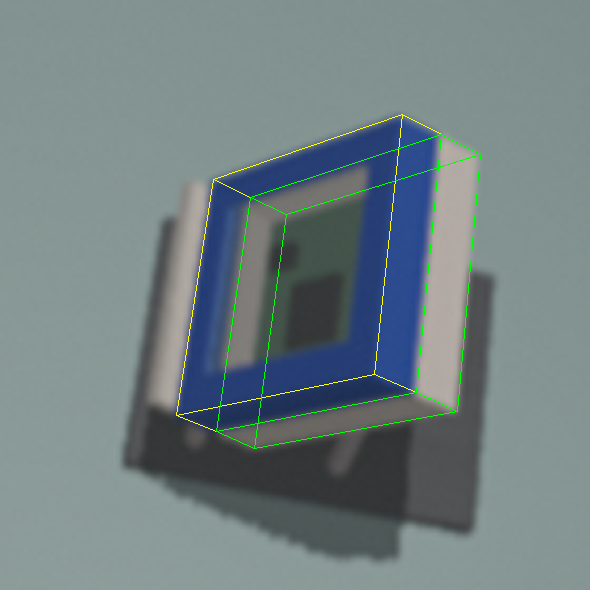

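View pics/ov_t.png

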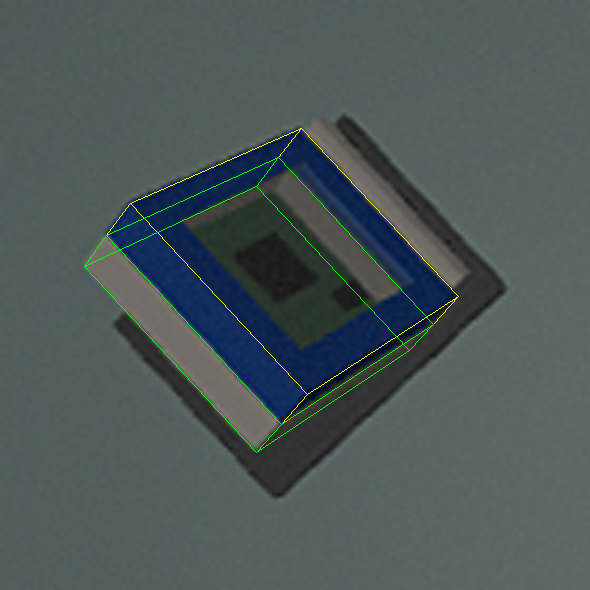

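```bash
cat >> h.py <<'E'
P=np.array([.604,.161,.091]); A=np.deg2rad(46.)
def toolR(sign=1,a=A):
    C=caseR(a); y=C[:,0]; z=sign*C[:,2]; return np.c_[np.cross(y,z),y,z]
def tcp(d,a=A,off=(0,0,0)):  # d: distance of TCP behind case middle along tool y; off in rest frame f,y,u
    C=caseR(a); f,y,u=axes(a)
    return P-C[:,0]*d+off[0]*f+off[1]*y+off[2]*u
def delta(s,T,Rt,n=1):
    R0=R.from_quat(s["ee_rot"]).as_matrix()
    rv=R.from_matrix(Rt@R0.T).as_rotvec(); dp=np.array(T)-s["position"]
    return np.r_[dp,rv]/n
E
python3 - <<'E'
from h import *
from plant import r
np.set_printoptions(precision=4,suppress=True)
s=r.observe();
print(toolR()); print("pre",tcp(.14),"grasp",tcp(.024))
print("rot total", delta(s,tcp(.14),toolR()), "neg",delta(s,tcp(.14),toolR(-1)))
E
```

```text
[[-0.7193  0.3984  0.569 ]
 [-0.6947 -0.4126 -0.5892]
 [-0.     -0.8192  0.5736]]
pre [0.5482 0.2188 0.2057] grasp [0.5944 0.1709 0.1107]
rot total [ 0.3938  0.8244 -0.0461 -0.5393 -0.3009  0.5019] neg [ 0.3938  0.8244 -0.0461  0.4    -0.7172 -2.5173]
```

Call:
send_rows([
  [[0.03, 0.036, 0.01, -0.027, -0.015, 0.025], [0.03, 0.036, 0.01, -0.027, -0.015, 0.025], [0.03, 0.036, 0.01, -0.027, -0.015, 0.025], [0.03, 0.036, 0.01, -0.027, -0.015, 0.025], [0.03, 0.036, 0.01, -0.027, -0.015, 0.025]],
], grip=1)

```text
t: 1.38
position: [0.3054, -0.4243, 0.3023]
ee_rot: [0.111, -0.641, 0.744, -0.152]
force: [0.6, -0.0, 0.9]
grip_width: 0.0918
```

Call:
send_rows([
  [[0.03, 0.036, 0.01, -0.027, -0.015, 0.025], [0.03, 0.036, 0.01, -0.027, -0.015, 0.025], [0.03, 0.036, 0.01, -0.027, -0.015, 0.025], [0.03, 0.036, 0.01, -0.027, -0.015, 0.025], [0.03, 0.036, 0.01, -0.027, -0.015, 0.025]],
])

```text
t: 2.0
position: [0.4552, -0.2444, 0.3525]
ee_rot: [0.133, -0.576, 0.778, -0.214]
force: [0.5, -0.9, -1.3]
grip_width: 0.0921
```

```bash
cat > st.py <<'E'
from h import *
from plant import r
import sys
np.set_printoptions(precision=4,suppress=True)
s=r.observe(); print(s["t"],"q",s["qpos"],"pos",s["position"],"F",s["force"],"w",s["grip_width"])
d=float(sys.argv[1]); sg=int(sys.argv[2]); off=[float(v) for v in sys.argv[3:6]] or (0,0,0)
print("remaining",delta(s,tcp(d,off=off),toolR(sg)))
E
python3 st.py 0.14 1
```

```text
2.0 q [ 0.5821  0.0574 -0.3366  1.8679  0.2563  0.9918 -0.9364] pos [ 0.4552 -0.2444  0.3525] F [ 0.5145 -0.878  -1.2685] w 0.09206138260484385
remaining [ 0.093   0.4631 -0.1468 -0.2682 -0.1491  0.2513]
```

Call:
send_rows([
  [[0.0093, 0.0463, -0.005, -0.027, -0.015, 0.025], [0.0093, 0.0463, -0.005, -0.027, -0.015, 0.025], [0.0093, 0.0463, -0.005, -0.027, -0.015, 0.025], [0.0093, 0.0463, -0.005, -0.027, -0.015, 0.025], [0.0093, 0.0463, -0.01, -0.027, -0.015, 0.025]],
])

```text
t: 2.62
position: [0.5013, -0.0126, 0.3224]
ee_rot: [0.153, -0.504, 0.805, -0.275]
force: [-0.3, -1.0, -0.3]
grip_width: 0.0919
```

Call:
send_rows([
  [[0.0093, 0.0463, -0.01, -0.027, -0.015, 0.025], [0.0093, 0.0463, -0.01, -0.027, -0.015, 0.025], [0.0093, 0.0463, -0.03, -0.027, -0.015, 0.025], [0.0093, 0.0463, -0.03, -0.027, -0.015, 0.025], [0.0093, 0.0463, -0.03, -0.027, -0.015, 0.025]],
])

```text
t: 3.25
position: [0.548, 0.2188, 0.2109]
ee_rot: [0.172, -0.428, 0.823, -0.332]
force: [0.7, -0.7, -0.8]
grip_width: 0.0918
```

```bash
python3 st.py 0.14 1; python3 - <<'E'
from plant import cams,r
import cv2
for n in ("wrist","scene"):
    cv2.imwrite(f"pics/{n}1.png",cams.read_camera(n)[:,:,::-1])
E
```

```text
3.25 q [-0.3297  0.5154 -0.6804  1.8458  0.9817  1.2607 -2.2771] pos [0.548  0.2188 0.2109] F [ 0.7467 -0.7204 -0.7843] w 0.09176868808609084
remaining [ 0.0003 -0.     -0.0052  0.0012  0.0013  0.0019]
```

View pics/wrist1.png

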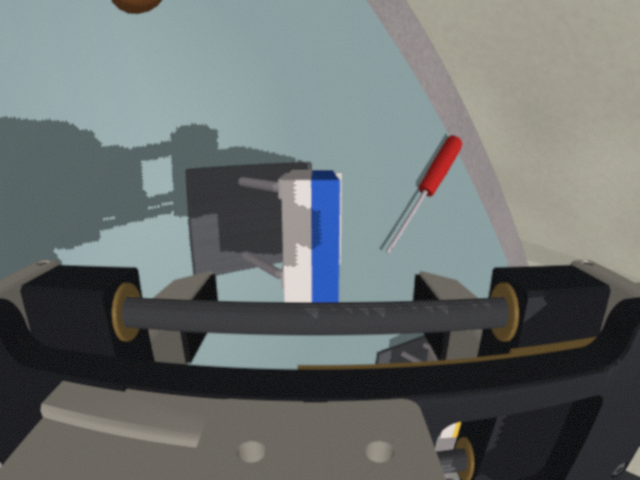

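View pics/scene1.png

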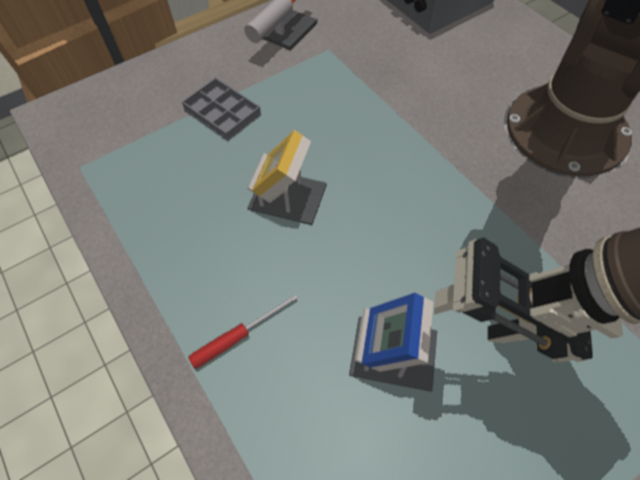

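```bash
cat > wr.py <<'E'
from h import *
from plant import cams,r
def wproj(s,Pw):
    i=cams.camera_info("wrist"); T=i["T_tool_cam"]; K=i["camera_matrix"]
    q=(np.atleast_2d(Pw)-s["position"])@R.from_quat(s["ee_rot"]).as_matrix()
    c=(q-T[:3,3])@T[:3,:3]; v=np.c_[c[:,0],-c[:,1],-c[:,2]]
    th=np.arctan2(np.hypot(v[:,0],v[:,1]),v[:,2]); ph=np.arctan2(v[:,1],v[:,0])
    return np.c_[K[0,0]*th*np.cos(ph)+K[0,2],K[1,1]*th*np.sin(ph)+K[1,2]]
if __name__=="__main__":
    s=r.observe(); im=cv2.imread("pics/wrist1.png"); C=caseR(A)
    for B,col in ((LID,(0,255,255)),(box((-.05,-.045,-.018),(.05,.045,0)),(0,255,0))):
        q=wproj(s,P+B@C.T)
        for i in range(8):
            for j in (1,2,4):
                if not i&j: cv2.line(im,tuple(map(int,q[i])),tuple(map(int,q[i|j])),col,1)
    cv2.imwrite("pics/wrist1o.png",cv2.resize(im[100:330,180:420],None,fx=2.5,fy=2.5,interpolation=cv2.INTER_CUBIC))
E
python3 wr.py
```

```text
(no output)
```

View pics/wrist1o.png

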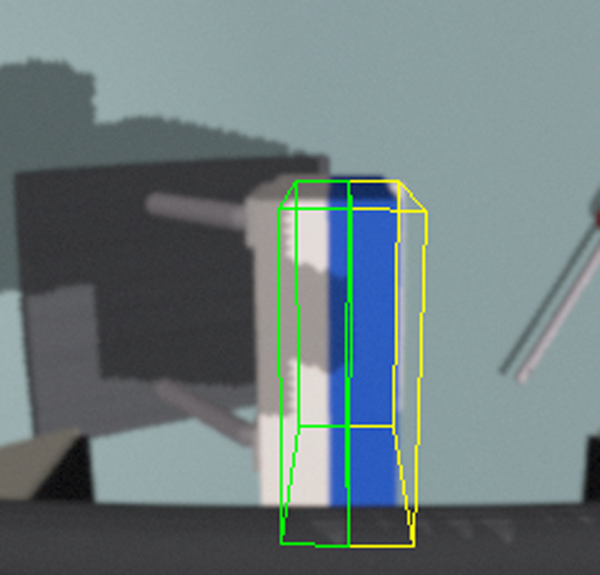

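```bash
python3 st.py 0.10 1 -0.0037 0 -0.0026
```

```text
3.35 q [-0.3338  0.521  -0.683   1.8459  0.9804  1.2584 -2.2759] pos [0.5458 0.2229 0.2072] F [-0.4416  0.2005  0.4885] w 0.09174301694332546
remaining [ 0.0157 -0.0179 -0.0369 -0.0001 -0.006  -0.0057]
```

```bash
python3 st.py 0.10 1
```

```text
3.35 q [-0.3338  0.521  -0.683   1.8459  0.9804  1.2584 -2.2759] pos [0.5458 0.2229 0.2072] F [-0.4416  0.2005  0.4885] w 0.09174301694332546
remaining [ 0.0183 -0.0206 -0.0343 -0.0001 -0.006  -0.0057]
```

Call:
send_rows([
  [[0.005, -0.005, -0.01, 0, -0.003, -0.003], [0.005, -0.005, -0.01, 0, -0.003, -0.003], [0.005, -0.005, -0.01, 0, 0, 0], [0, 0, 0, 0, 0, 0]],
])

```text
t: 3.85
position: [0.5629, 0.2002, 0.1814]
ee_rot: [0.169, -0.427, 0.825, -0.329]
force: [-0.2, -0.3, -0.1]
grip_width: 0.0921
```

```bash
python3 - <<'E'
from plant import cams,r
import cv2,numpy as np
from h import *
from wr import wproj
np.set_printoptions(precision=4,suppress=True)
s=r.observe(); im=cams.read_camera("wrist"); s2=r.observe()
print(s["position"],s2["position"],delta(s2,tcp(.10),toolR()))
im=im[:,:,::-1].copy(); C=caseR(A); cv2.imwrite("pics/wrist2.png",im)
for B,col in ((LID,(0,255,255)),(box((-.05,-.045,-.018),(.05,.045,0)),(0,255,0))):
    q=wproj(s,P+B@C.T)
    for i in range(8):
        for j in (1,2,4):
            if not i&j: cv2.line(im,tuple(map(int,q[i])),tuple(map(int,q[i|j])),col,1)
cv2.imwrite("pics/wrist2o.png",cv2.resize(im[100:330,180:450],None,fx=2.5,fy=2.5,interpolation=cv2.INTER_CUBIC))
E
```

```text
[0.5629 0.2002 0.1814] [0.5628 0.2012 0.1818] [ 0.0014  0.0011 -0.0089  0.0009  0.0059  0.0097]
```

View pics/wrist2o.png

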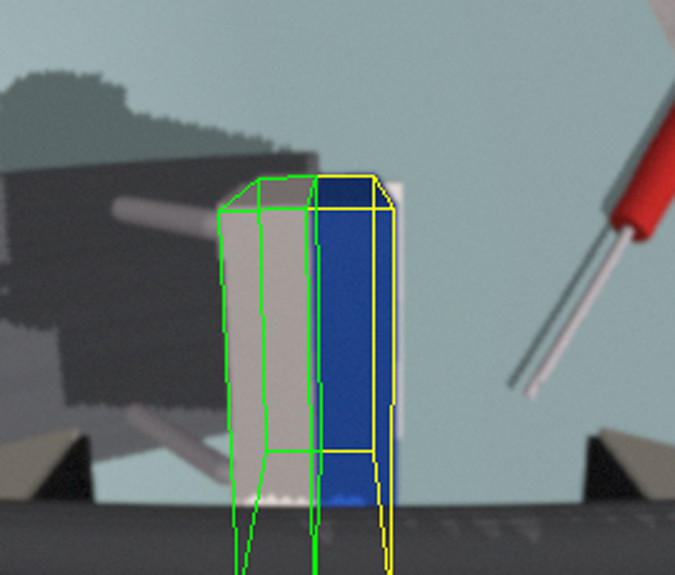

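```bash
python3 st.py 0.024 1
```

```text
3.9 q [-0.3105  0.5512 -0.6548  1.8734  1.0323  1.2103 -2.3124] pos [0.5628 0.2012 0.1818] F [-0.1388  0.5124  0.1652] w 0.09165213504748816
remaining [ 0.0317 -0.0303 -0.0712  0.0009  0.0059  0.0097]
```

Call:
send_rows([
  [[0.0045, -0.0043, -0.0155, 0, 0.002, 0.003], [0.0068, -0.0065, -0.014, 0, 0.002, 0.003], [0.0068, -0.0065, -0.014, 0, 0.002, 0.003], [0.0068, -0.0065, -0.014, 0, 0, 0], [0.0068, -0.0065, -0.014, 0, 0, 0]],
])

```text
t: 4.53
position: [0.5946, 0.1714, 0.1091]
ee_rot: [0.173, -0.428, 0.822, -0.332]
force: [-0.4, -0.4, -0.5]
grip_width: 0.0917
```

Call:
send_rows([
  [[0, 0, 0, 0, 0, 0], [0, 0, 0, 0, 0, 0]],
])

```text
t: 4.78
position: [0.5942, 0.1726, 0.1104]
ee_rot: [0.173, -0.428, 0.822, -0.333]
force: [-0.0, 0.5, 0.4]
grip_width: 0.0922
```

```bash
python3 st.py 0.024 1; python3 - <<'E'
from plant import cams,r
import cv2
for n in ("wrist","scene"):
    cv2.imwrite(f"pics/{n}3.png",cams.read_camera(n)[:,:,::-1])
E
```

```text
4.775 q [-0.2794  0.6545 -0.5974  1.9087  1.1597  1.1059 -2.3786] pos [0.5942 0.1726 0.1104] F [-0.047   0.5352  0.4206] w 0.09217378294848282
remaining [ 0.0003 -0.0017  0.0002 -0.     -0.0001 -0.0013]
```

View pics/wrist3.png

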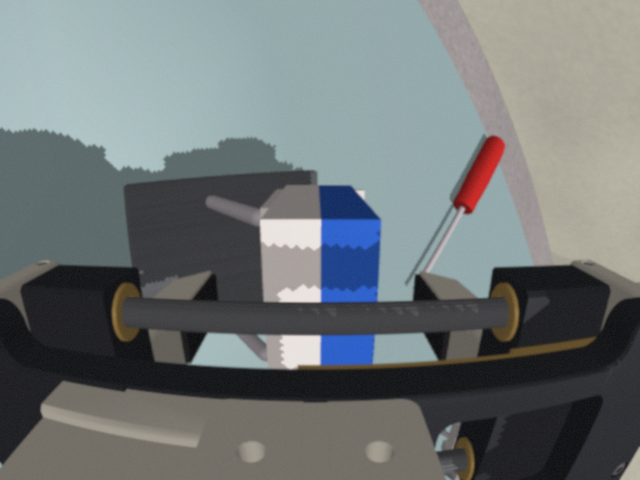

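View pics/scene3.png

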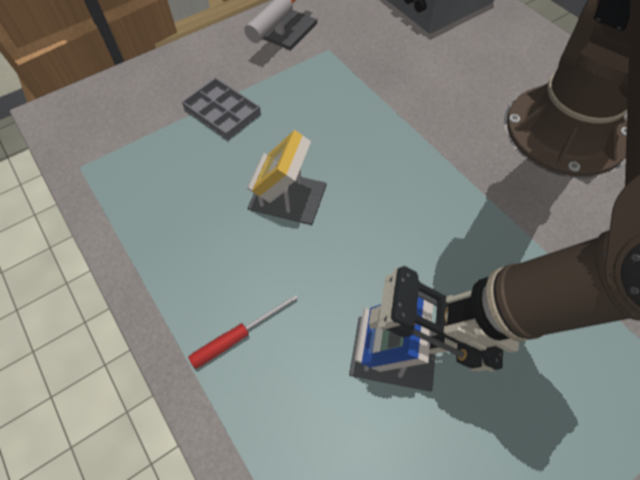

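Call:
send_rows([
  [[0.0011, -0.0013, 0.0011, 0, 0, 0], [0, 0, 0, 0, 0, 0]],
])

```text
t: 5.12
position: [0.5955, 0.1709, 0.1118]
ee_rot: [0.173, -0.428, 0.822, -0.333]
force: [0.3, 0.6, 0.2]
grip_width: 0.0921
```

Call:
send_rows([
  [[0, 0, 0, 0, 0, 0], [0, 0, 0, 0, 0, 0], [0, 0, 0, 0, 0, 0], [0, 0, 0, 0, 0, 0], [0, 0, 0, 0, 0, 0]],
], grip=0, force=8)

```text
t: 5.75
position: [0.5953, 0.1708, 0.1113]
ee_rot: [0.173, -0.428, 0.822, -0.333]
force: [-0.6, 0.2, -0.3]
grip_width: 0.0465
```

```bash
python3 st.py 0.024 1
```

```text
5.75 q [-0.2763  0.653  -0.5967  1.908   1.1593  1.1051 -2.3743] pos [0.5953 0.1708 0.1113] F [-0.6341  0.2065 -0.2527] w 0.04649473910802384
remaining [-0.0008  0.0001 -0.0007  0.0005 -0.0002 -0.0009]
```

Call:
send_rows([
  [[0, 0, 0, 0, 0, 0], [0, 0, 0, 0, 0, 0], [0, 0, 0, 0, 0, 0]],
])

```text
t: 6.12
position: [0.5952, 0.1708, 0.1112]
ee_rot: [0.173, -0.428, 0.822, -0.333]
force: [-0.4, 0.7, -1.4]
grip_width: 0.0358
```

Call:
send_rows([
  [[0, 0, 0, 0, 0, 0], [0, 0, 0, 0, 0, 0], [0, 0, 0, 0, 0, 0]],
], force=20)

```text
t: 6.5
position: [0.5952, 0.1709, 0.1113]
ee_rot: [0.173, -0.428, 0.822, -0.333]
force: [-1.6, 1.4, -1.2]
grip_width: 0.0362
```

```bash
python3 st.py 0.024 1; python3 - <<'E'
from plant import cams,r
import cv2
for n in ("wrist",):
    cv2.imwrite(f"pics/{n}4.png",cams.read_camera(n)[:,:,::-1])
E
```

```text
6.5 q [-0.2763  0.653  -0.5968  1.908   1.1592  1.105  -2.3742] pos [0.5952 0.1709 0.1113] F [-1.6037  1.4219 -1.1822] w 0.03619230616728578
remaining [-0.0008  0.     -0.0006  0.0004 -0.0003 -0.0011]
```

View pics/wrist4.png

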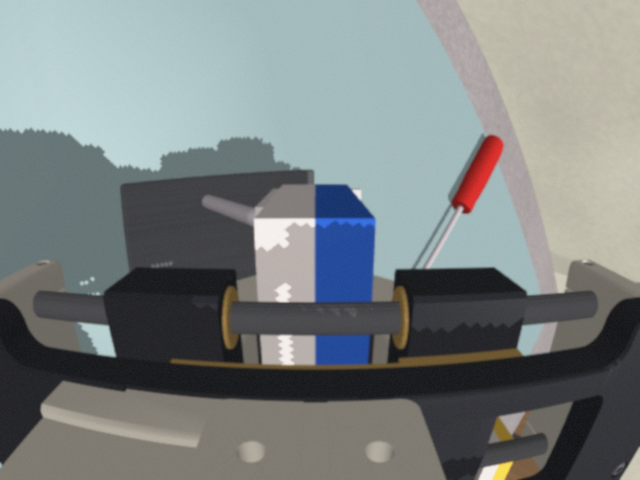

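Call:
send_rows([
  [[-0.0015, 0.0015, 0.005, 0, 0, 0], [-0.003, 0.003, 0.0095, 0, 0, 0], [-0.003, 0.003, 0.0095, 0, 0, 0], [-0.003, 0.003, 0.0095, 0, 0, 0], [-0.003, 0.003, 0.0095, 0, 0, 0]],
])

```text
t: 7.18
position: [0.5816, 0.1846, 0.1552]
ee_rot: [0.173, -0.428, 0.822, -0.333]
force: [-1.1, -0.1, -2.2]
grip_width: 0.0359
```

Call:
send_rows([
  [[-0.005, 0.005, 0.015, 0, 0, 0], [-0.005, 0.005, 0.015, 0, 0, 0], [-0.005, 0.005, 0.015, 0, 0, 0], [-0.005, 0.005, 0.015, 0, 0, 0], [-0.005, 0.005, 0.015, 0, 0, 0]],
])

```text
t: 7.8
position: [0.5564, 0.2096, 0.2304]
ee_rot: [0.173, -0.428, 0.822, -0.333]
force: [-0.0, -0.7, -2.4]
grip_width: 0.0361
```

```bash
python3 st.py 0.14 1; python3 - <<'E'
from plant import cams,r
import cv2
for n in ("wrist","scene"):
    cv2.imwrite(f"pics/{n}5.png",cams.read_camera(n)[:,:,::-1])
E
```

```text
7.8 q [-0.3014  0.4897 -0.6834  1.8255  0.9649  1.2676 -2.2187] pos [0.5564 0.2096 0.2304] F [-0.0267 -0.663  -2.4056] w 0.03614575452650493
remaining [-0.0082  0.0091 -0.0248  0.0005 -0.0001 -0.001 ]
```

View pics/scene5.png

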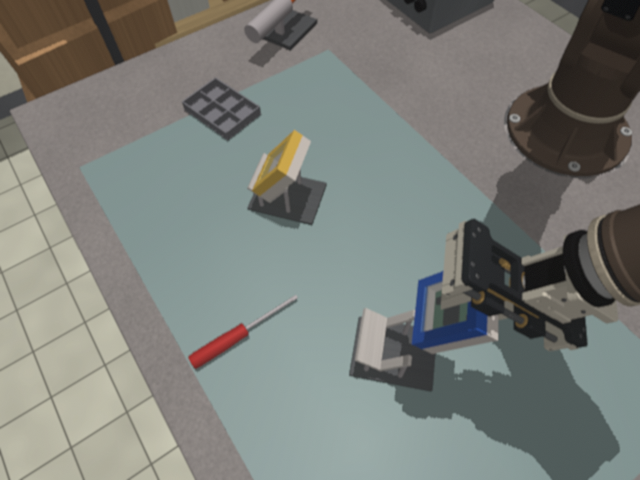

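View pics/wrist5.png

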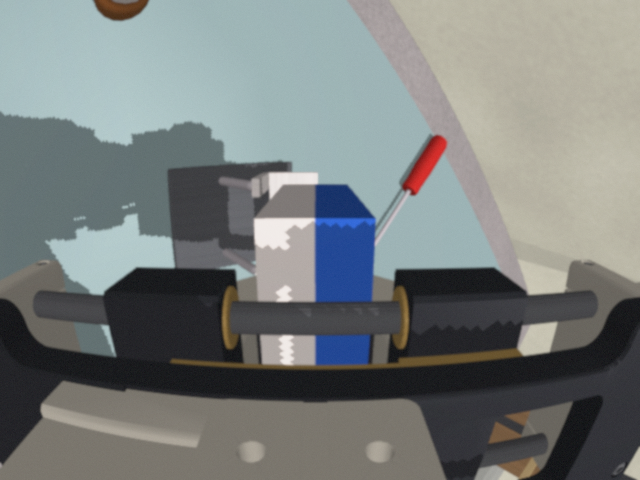

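Call:
send_rows([
  [[0, 0, 0, 0.02, -0.0205, -0.041], [0, 0, 0, 0, 0, 0]],
], force=22)

```text
t: 8.15
position: [0.5568, 0.2089, 0.229]
ee_rot: [0.153, -0.436, 0.827, -0.322]
force: [0.1, -0.1, -2.5]
grip_width: 0.0361
```

```bash
python3 st.py 0.14 -1
```

```text
8.15 q [-0.3056  0.4896 -0.6754  1.8271  0.9637  1.2629 -2.2679] pos [0.5568 0.2089 0.229 ] F [ 0.0735 -0.0751 -2.5074] w 0.03605164157312879
remaining [-0.0086  0.0099 -0.0233  1.2318 -1.277  -2.5333]
```

Call:
send_rows([
  [[0, 0, 0, -0.03, 0.031, 0.062], [0, 0, 0, -0.06, 0.062, 0.123], [0, 0, 0, -0.06, 0.062, 0.123], [0, 0, 0, -0.06, 0.062, 0.123], [0, 0, 0, -0.06, 0.062, 0.123]],
])

```text
t: 8.78
position: [0.5568, 0.209, 0.2289]
ee_rot: [0.421, -0.303, 0.728, -0.449]
force: [0.3, -0.2, -2.2]
grip_width: 0.0358
```

Call:
send_rows([
  [[0, 0, 0, -0.06, 0.062, 0.123], [0, 0, 0, -0.06, 0.062, 0.123], [0, 0, 0, -0.06, 0.062, 0.123], [0, 0, 0, -0.06, 0.062, 0.123], [0, 0, 0, -0.06, 0.062, 0.123]],
])

```text
t: 9.4
position: [0.5568, 0.2089, 0.2289]
ee_rot: [0.658, -0.117, 0.523, -0.529]
force: [0.4, 0.2, -2.1]
grip_width: 0.036
```

```bash
python3 st.py 0.14 -1;  python3 - <<'E'
from plant import cams,r
import cv2
for n in ("wrist",):
    cv2.imwrite(f"pics/{n}6.png",cams.read_camera(n)[:,:,::-1])
E
```

```text
9.4 q [-0.1833  0.5506 -0.8689  1.8175  1.0391  1.3573 -0.8861] pos [0.5568 0.2089 0.2289] F [ 0.4055  0.1558 -2.1152] w 0.03599665034133481
remaining [-0.0086  0.0098 -0.0233 -0.699   0.7259  1.4388]
```

View pics/wrist6.png

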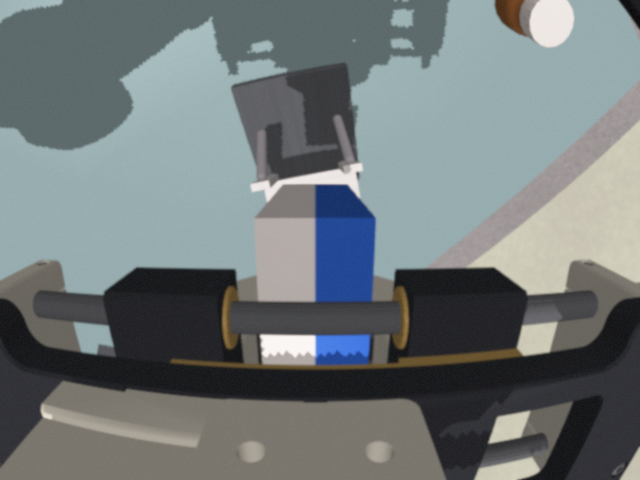

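Call:
send_rows([
  [[0, 0, 0, -0.06, 0.062, 0.123], [0, 0, 0, -0.06, 0.062, 0.123], [0, 0, 0, -0.06, 0.062, 0.123], [0, 0, 0, -0.06, 0.062, 0.123], [0, 0, 0, -0.06, 0.062, 0.123]],
])

```text
t: 10.07
position: [0.5568, 0.209, 0.229]
ee_rot: [0.804, 0.084, 0.246, -0.535]
force: [0.5, -0.3, -2.6]
grip_width: 0.0359
```

Call:
send_rows([
  [[0, 0, 0, -0.06, 0.062, 0.123], [0, 0, 0, -0.06, 0.062, 0.123], [0, 0, 0, -0.06, 0.062, 0.123], [0, 0, 0, -0.06, 0.062, 0.123], [0, 0, 0, -0.06, 0.062, 0.123]],
])

```text
t: 10.7
position: [0.5569, 0.209, 0.229]
ee_rot: [0.838, 0.275, -0.066, -0.467]
force: [-0.1, 0.2, -2.7]
grip_width: 0.0359
```

```bash
python3 st.py 0.14 -1
```

```text
10.7 q [-0.0778  0.6326 -1.0613  1.8106  1.1212  1.4721  0.5609] pos [0.5569 0.209  0.229 ] F [-0.0565  0.2003 -2.7075] w 0.03590436489337087
remaining [-0.0086  0.0098 -0.0233 -0.1014  0.1073  0.2105]
```

Call:
send_rows([
  [[0, 0, 0, -0.051, 0.054, 0.105], [0, 0, 0, -0.05, 0.0535, 0.105], [0, 0, 0, 0, 0, 0]],
])

```text
t: 11.08
position: [0.5569, 0.209, 0.2289]
ee_rot: [0.823, 0.331, -0.171, -0.429]
force: [0.9, 0.0, -4.0]
grip_width: 0.0356
```

```bash
python3 st.py 0.14 -1;  python3 - <<'E'
from plant import cams,r
import cv2
from h import *
import ov
s=r.observe(); 
for n in ("wrist","top","scene"):
    cv2.imwrite(f"pics/{n}7.png",cams.read_camera(n)[:,:,::-1])
Rt=R.from_quat(s["ee_rot"]).as_matrix(); M=s["position"]+.0235*Rt[:,1]; print(M)
p=[*M,A]
for n in ("top","scene"):
    q=proj(cams.camera_info(n),M)[0]; ov.overlay(n,f"pics/{n}7.png",f"pics/{n}7o.png",p,(int(q[0]),int(q[1])),flip=True)
E
```

```text
11.075 q [-0.0612  0.6484 -1.0931  1.8088  1.1335  1.4922  0.8055] pos [0.5569 0.209  0.2289] F [ 0.91    0.0202 -3.9588] w 0.0356383726725998
remaining [-0.0087  0.0098 -0.0232 -0.0028  0.0016  0.0049]
[0.56621718 0.19928414 0.20964084]
```

View pics/wrist7.png

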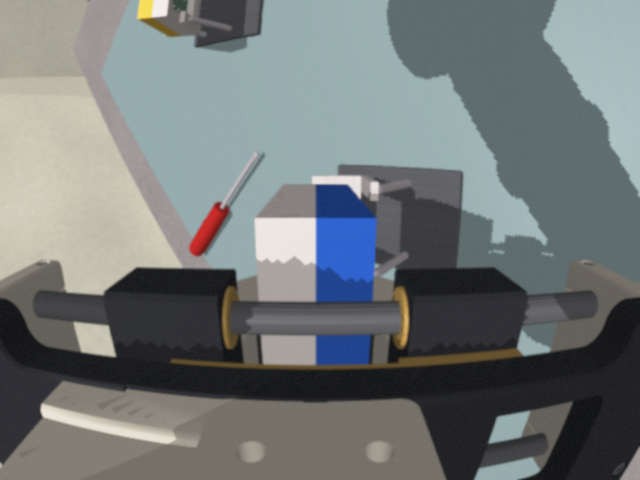

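View pics/scene7o.png

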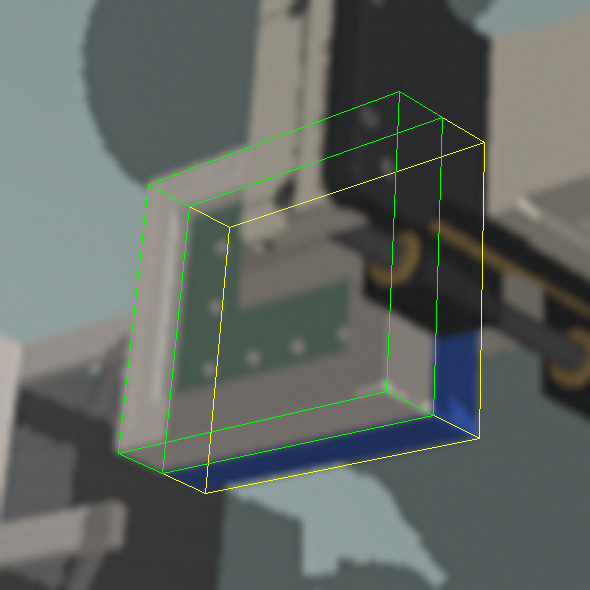

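View pics/top7o.png

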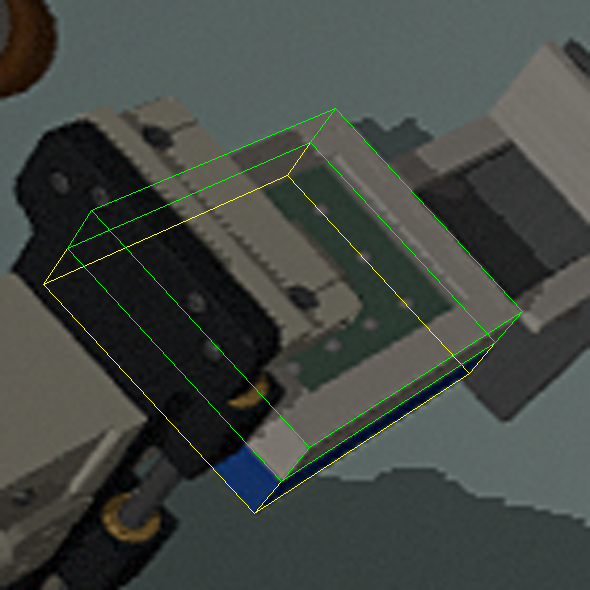

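Call:
send_rows([
  [[0.0039, -0.0038, -0.011, -0.003, 0.0015, 0.005], [0.0039, -0.0038, -0.011, 0, 0, 0], [0.0039, -0.0038, -0.011, 0, 0, 0], [0.0039, -0.0038, -0.011, 0, 0, 0], [0.0039, -0.0038, -0.011, 0, 0, 0]],
])

```text
t: 11.85
position: [0.5765, 0.1899, 0.1734]
ee_rot: [0.822, 0.333, -0.174, -0.428]
force: [-0.7, 0.3, -2.4]
grip_width: 0.0359
```

Call:
send_rows([
  [[0.0039, -0.0038, -0.011, 0, 0, 0], [0.0039, -0.0038, -0.011, 0, 0, 0], [0.0039, -0.0038, -0.011, 0, 0, 0], [0, 0, 0, 0, 0, 0]],
])

```text
t: 12.35
position: [0.588, 0.178, 0.1403]
ee_rot: [0.822, 0.332, -0.174, -0.427]
force: [0.3, -0.6, -2.1]
grip_width: 0.0355
```

```bash
python3 st.py 0.0532 -1;  python3 - <<'E'
from plant import cams,r
import cv2
from h import *
import ov
s=r.observe(); 
for n in ("wrist","scene"):
    cv2.imwrite(f"pics/{n}8.png",cams.read_camera(n)[:,:,::-1])
Rt=R.from_quat(s["ee_rot"]).as_matrix(); M=s["position"]+.0235*Rt[:,1]; print(M)
p=[*M,A]
for n in ("scene",):
    q=proj(cams.camera_info(n),M)[0]; ov.overlay(n,f"pics/{n}8.png",f"pics/{n}8o.png",p,(int(q[0]),int(q[1])),flip=True)
E
```

```text
12.35 q [-0.0425  0.7652 -1.0143  1.874   1.2733  1.3965  0.73  ] pos [0.588  0.178  0.1403] F [ 0.3158 -0.6063 -2.0587] w 0.035524643435919594
remaining [-0.0052  0.0049 -0.0057  0.0018 -0.0012 -0.0014]
[0.59732775 0.1683273  0.1210597 ]
```

View pics/wrist8.png

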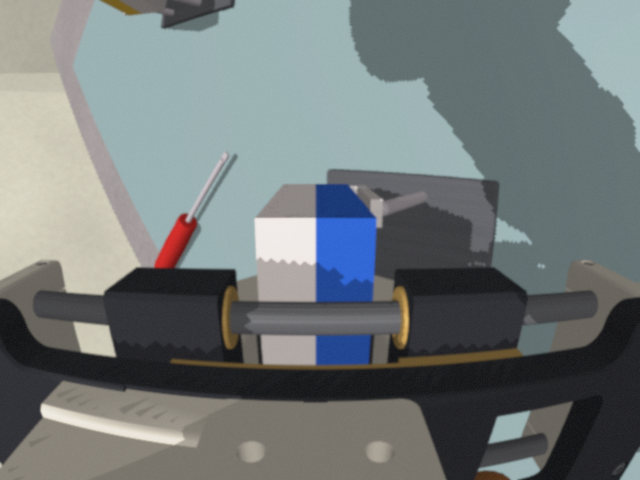

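View pics/scene8o.png

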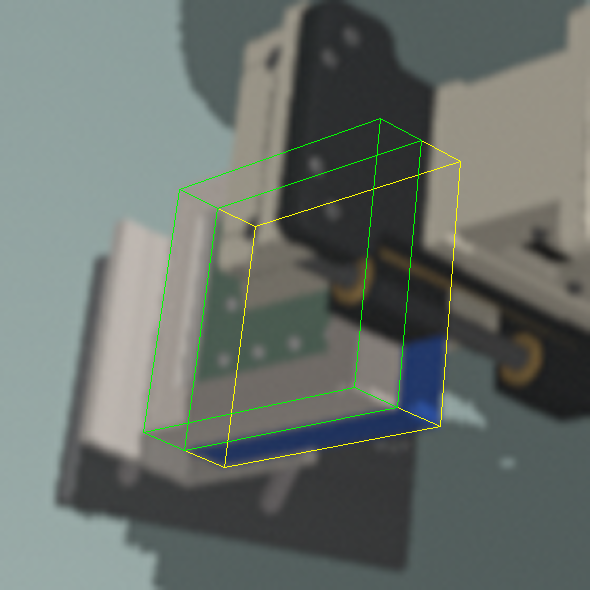

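Call:
send_rows([
  [[0.0016, -0.0016, -0.005, 0.0018, -0.0012, -0.0014], [0.0016, -0.0016, -0.005, 0, 0, 0], [0.0016, -0.0016, -0.005, 0, 0, 0], [0.0016, -0.0016, -0.005, 0, 0, 0], [0.0015, -0.0018, -0.005, 0, 0, 0]],
])

```text
t: 13.08
position: [0.596, 0.1705, 0.1159]
ee_rot: [0.822, 0.333, -0.173, -0.428]
force: [0.0, 0.3, -2.4]
grip_width: 0.0362
```

Call:
send_rows([
  [[0, 0, 0, 0, 0, 0], [0, 0, 0, 0, 0, 0]],
])

```text
t: 13.32
position: [0.5959, 0.1708, 0.1164]
ee_rot: [0.822, 0.333, -0.172, -0.428]
force: [0.6, 0.4, -2.3]
grip_width: 0.0361
```

```bash
python3 st.py 0.0232 -1 
```

```text
13.325 q [-0.0389  0.7986 -0.9918  1.8863  1.3152  1.3724  0.7038] pos [0.5959 0.1708 0.1164] F [ 0.5925  0.4256 -2.2988] w 0.03611683367944468
remaining [-0.0011 -0.0002 -0.0064 -0.0011  0.0012 -0.0009]
```

Call:
send_rows([
  [[0.0006, -0.0006, -0.0012, 0, 0, 0], [0.0006, -0.0006, -0.0013, 0, 0, 0], [-0.0009, 0.0009, -0.0009, 0, 0, 0], [-0.0009, 0.0009, -0.0009, 0, 0, 0], [0, 0, 0, 0, 0, 0]],
])

```text
t: 13.95
position: [0.5951, 0.1715, 0.112]
ee_rot: [0.822, 0.333, -0.173, -0.428]
force: [-0.1, -0.2, -2.5]
grip_width: 0.0358
```

```bash
python3 st.py 0.0232 -1 
```

```text
13.95 q [-0.0428  0.8048 -0.9883  1.8894  1.3205  1.3706  0.6952] pos [0.5951 0.1715 0.112 ] F [-0.1343 -0.2241 -2.4764] w 0.03578298058906845
remaining [-0.0004 -0.0009 -0.002  -0.001   0.001  -0.001 ]
```

Call:
send_rows([
  [[0.0004, -0.0004, -0.0008, 0, 0, 0], [0.0004, -0.0004, -0.0008, 0, 0, 0], [0, 0, 0, 0, 0, 0]],
])

```text
t: 14.32
position: [0.5956, 0.1711, 0.1114]
ee_rot: [0.822, 0.333, -0.172, -0.428]
force: [-6.2, 0.6, 6.6]
grip_width: 0.0358
```

```bash
python3 st.py 0.0232 -1 
```

```text
14.325 q [-0.0421  0.8059 -0.9882  1.89    1.3229  1.3701  0.6944] pos [0.5956 0.1711 0.1114] F [-6.1911  0.5856  6.5725] w 0.03581664362835368
remaining [-0.0009 -0.0005 -0.0014 -0.001   0.0018 -0.0014]
```

Call:
send_rows([
  [[-0.0002, 0.0002, 0.0004, 0, 0, 0], [-0.0004, 0.0004, -0.0004, 0, 0, 0], [-0.0003, 0.0003, -0.0003, 0, 0, 0], [0, 0, 0, 0, 0, 0]],
])

```text
t: 14.82
position: [0.5955, 0.1714, 0.1112]
ee_rot: [0.822, 0.333, -0.172, -0.428]
force: [-4.3, -0.7, 7.5]
grip_width: 0.0357
```

```bash
python3 st.py 0.0232 -1 
```

```text
14.825 q [-0.0439  0.8063 -0.9873  1.8901  1.3235  1.3711  0.6919] pos [0.5955 0.1714 0.1112] F [-4.3216 -0.74    7.5468] w 0.03566441931889959
remaining [-0.0007 -0.0008 -0.0012 -0.0004  0.0029 -0.0007]
```

```bash
python3 - <<'E'
from plant import cams,r
from h import *
import ov
for n,c in (("scene",(390,335)),("top",(210,247))):
    cv2.imwrite(f"pics/{n}9.png",cams.read_camera(n)[:,:,::-1])
    ov.overlay(n,f"pics/{n}9.png",f"pics/{n}9o.png",[*P,A],c,flip=True)
E
```

```text
(no output)
```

View pics/scene9o.png

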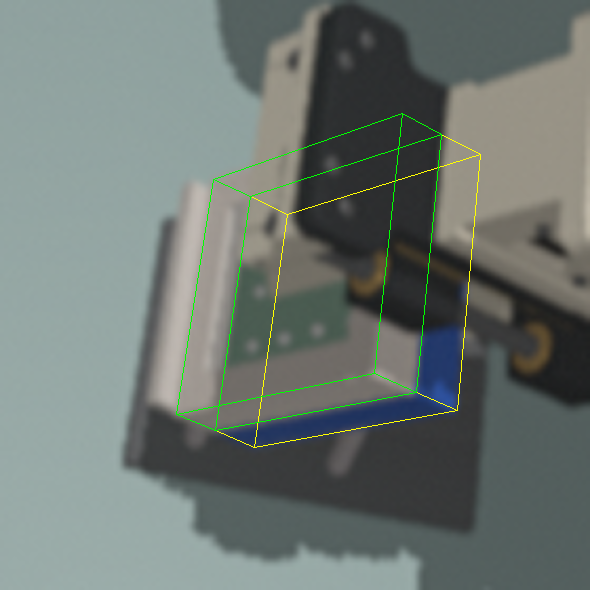

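View pics/top9o.png

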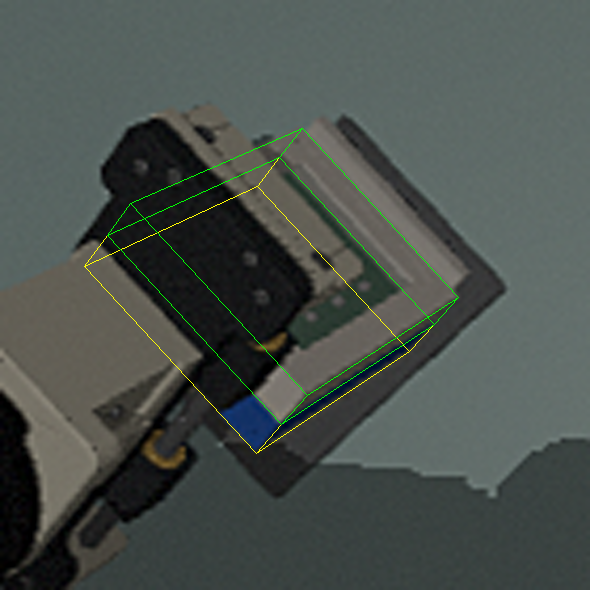

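Call:
send_rows([
  [[0, 0, 0, 0, 0, 0], [0, 0, 0, 0, 0, 0]],
], force=5)

```text
t: 15.18
position: [0.5956, 0.1714, 0.111]
ee_rot: [0.822, 0.333, -0.172, -0.428]
force: [-2.9, 0.5, 6.5]
grip_width: 0.036
```

Call:
send_rows([
  [[0, 0, 0, 0, 0, 0], [0, 0, 0, 0, 0, 0], [0, 0, 0, 0, 0, 0], [0, 0, 0, 0, 0, 0]],
], grip=0.48)

```text
t: 15.68
position: [0.5952, 0.1713, 0.1101]
ee_rot: [0.822, 0.333, -0.173, -0.428]
force: [0.1, -0.3, -1.2]
grip_width: 0.0441
```

```bash
python3 st.py 0.0232 -1; python3 - <<'E'
from plant import cams,r
from h import *
import ov
for n,c in (("scene",(390,335)),):
    cv2.imwrite(f"pics/{n}10.png",cams.read_camera(n)[:,:,::-1])
    ov.overlay(n,f"pics/{n}10.png",f"pics/{n}10o.png",[*P,A],c,flip=True)
E
```

```text
15.675 q [-0.0438  0.8075 -0.9866  1.8905  1.3231  1.3696  0.692 ] pos [0.5952 0.1713 0.1101] F [ 0.1322 -0.3246 -1.1691] w 0.044068814450940776
remaining [-0.0004 -0.0007 -0.0001 -0.0009  0.0011 -0.0007]
```

View pics/scene10o.png

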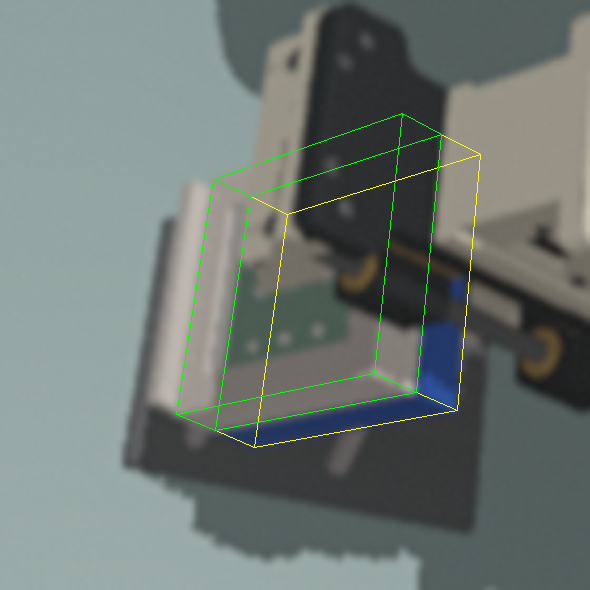

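Released partly and the case stays seated, so I'll open fully and back straight out along the fingers.

Call:
send_rows([
  [[0, 0, 0, 0, 0, 0], [0, 0, 0, 0, 0, 0], [0, 0, 0, 0, 0, 0], [0, 0, 0, 0, 0, 0], [0, 0, 0, 0, 0, 0]],
], grip=1)

```text
t: 16.35
position: [0.5952, 0.1714, 0.1101]
ee_rot: [0.822, 0.333, -0.172, -0.428]
force: [-0.6, 0.7, -0.3]
grip_width: 0.089
```

Call:
send_rows([
  [[-0.002, 0.002, 0.004, 0, 0, 0], [-0.004, 0.0041, 0.0082, 0, 0, 0], [-0.004, 0.0041, 0.0082, 0, 0, 0], [-0.006, 0.0062, 0.0123, 0, 0, 0], [-0.006, 0.0062, 0.0123, 0, 0, 0]],
])

```text
t: 16.98
position: [0.5727, 0.1947, 0.1563]
ee_rot: [0.822, 0.333, -0.172, -0.428]
force: [0.3, -0.9, 0.1]
grip_width: 0.0919
```

Call:
send_rows([
  [[-0.008, 0.0083, 0.0164, 0, 0, 0], [-0.012, 0.0124, 0.0246, 0, 0, 0], [-0.016, 0.0165, 0.0328, 0, 0, 0], [-0.016, 0.0165, 0.0328, 0, 0, 0], [-0.016, 0.0165, 0.0328, 0, 0, 0]],
])

```text
t: 17.6
position: [0.5039, 0.2652, 0.2965]
ee_rot: [0.822, 0.333, -0.173, -0.428]
force: [1.6, 0.4, 0.0]
grip_width: 0.0917
```

```bash
python3 st.py 0.14 -1; python3 - <<'E'
from plant import cams,r,spotter
from h import *
import ov
for n,c in (("scene",(390,335)),("top",(210,247))):
    cv2.imwrite(f"pics/{n}11.png",cams.read_camera(n)[:,:,::-1])
    ov.overlay(n,f"pics/{n}11.png",f"pics/{n}11o.png",[*P,A],c,flip=True)
E
```

```text
17.6 q [-0.1663  0.5774 -1.142   1.7274  1.0207  1.6191  0.8082] pos [0.5039 0.2652 0.2965] F [1.618  0.3837 0.04  ] w 0.09172502442080334
remaining [ 0.0443 -0.0464 -0.0908 -0.0014  0.0012 -0.0015]
```

View pics/scene11.png

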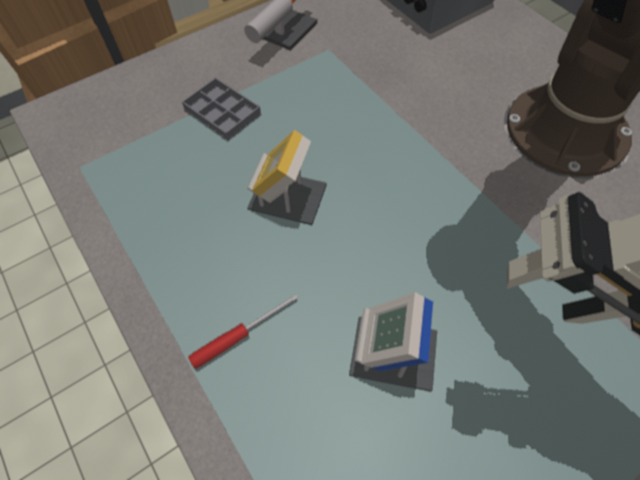

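View pics/scene11o.png

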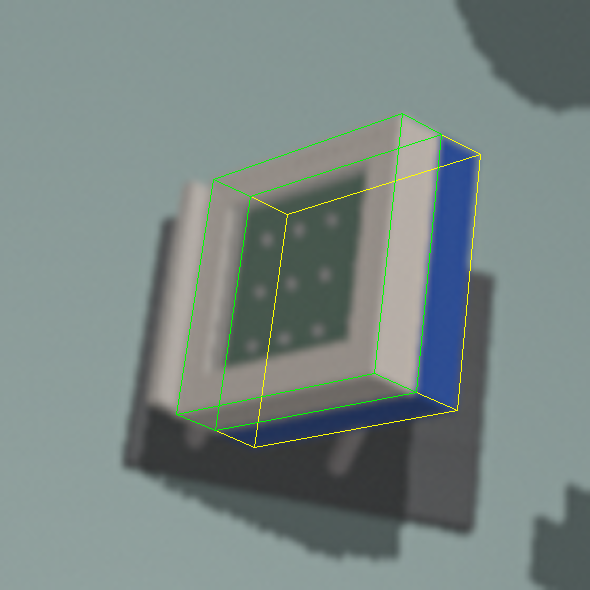

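View pics/top11o.png

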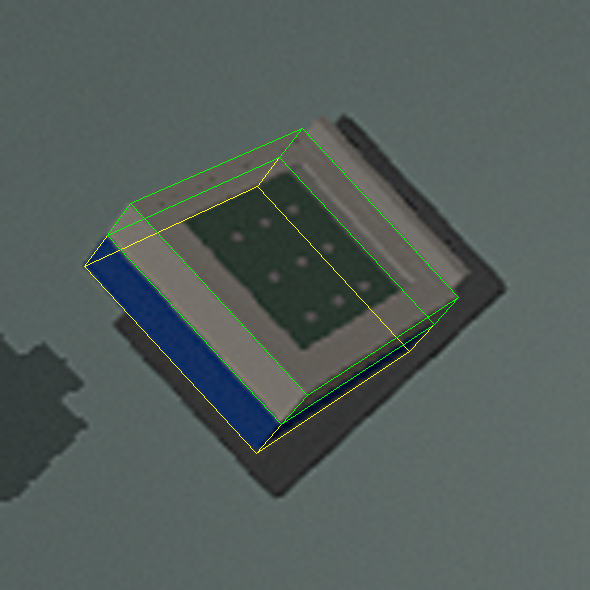

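The scene and top pictures show the white base facing up. The blue lid is underneath and closed, within about a millimetre of the seat outline. The yellow case is unchanged at (280,170) in the scene picture.

Call:
send_rows([
  [[0, 0, 0, 0, 0, 0], [0, 0, 0, 0, 0, 0], [0, 0, 0, 0, 0, 0]],
])

```text
t: 18.08
position: [0.5054, 0.2633, 0.2937]
ee_rot: [0.823, 0.332, -0.173, -0.428]
force: [-0.0, -0.1, -0.1]
grip_width: 0.0918
```

```bash
python3 -c "
from plant import r
print(r.sign_off(), r.observe()['t'])"
```

```text
the job is handed in; nothing more can be done
the job is handed in; nothing more can be done
```

The blue-lidded case now leans on its own rest upside down, lid underneath and white base up. I handed the job in at about 18 s, and the sign-off gave no verdict.

I pinched lid and base together from the top edge (20 N, then 22 N for the turn; the windows take 25 N). I lifted the case up the slope, turned it half round about the finger axis, lowered it until the ledge was felt, then released and backed out.

- **Seating:** after the release, the scene and top pictures both matched the outline of the flipped, seated, closed case to about 1 mm.
- **Closed:** the finger opening stayed at about 36 mm for the whole carry, so lid and base did not come apart.
- **Yellow case:** it looks unchanged in the scene picture. I compared it by eye and did not measure it.
- **Robot clear:** the fingers are open, well away from the case, and the force reading is about zero.

Two checks disagreed:
- **Height fit:** with the height left free, the first camera fit put the case at about 84 mm instead of the stated 91 mm. I used 91 mm, and the outlines agreed with it.
- **Wrist check:** the first wrist-camera check was about 5 mm off, because the arm was still settling when I read its pose. A repeat matched to 1–2 mm.

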